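# Turn the leaf of the colour-reference stand

## Robot

A 6-joint arm with a two-finger parallel gripper is mounted at the origin on the work surface. World frame = base frame: x ahead of the robot, y to its left, z up, the work surface at z = 0. Lengths are in mm, angles in rad, forces in N, time in s.
With the tool pointing down it reaches from about 275 to 750 mm from the base axis. Payload 10.2 kg.
Tool frame: the origin (TCP) lies at the very end of the fingers, on their centre line; the grasp point (between the pads) lies 19 mm behind it; z points along the fingers, y is the line along which they close (so a half turn about z gives the same grasp; the last joint's range is limited). The gripper opens to 85 mm and grips with 20 to 120 N. Pads are 22 mm wide; open, the fingers measure 114 mm over their backs; the gripper's body (76 mm by 85 mm) begins 54 mm behind the grasp point. The pads swing forward as they close: fully open they stand 13 mm farther back than shut.
Start: joints at [-1.528, 0.313, 1.498, -0, 1.331, -0.223], TCP at [137.894, -506.573, 231.294] pointing down, gripper open.
Joint ranges: [-2.94, 2.94], [-0.97, 2.17], [0.19, 2.56], [-1.23, 4.37], [0.02, 3.11], [-2.88, 2.88]. Speed limits (rad/s): [2.39, 2.39, 3.01, 3.14, 3.14, 3.14].

## Interface

Orientations are given as a unit quaternion [w, x, y, z].
In Python, from rig import ctrl gives the robot as it stands.
- The arm moves only by the tool step_arm, never from a script. Its argument "increments" is a list of rows, each a list of 3 entries, a list of its own where there are three numbers: the shift along the tool's x, y, z in cm, then the turn, a rotation vector about the tool's x, y, z in degrees, then the opening in per cent of the stroke, from 0 (shut) to 100 (fully open). A call has 1 to 8 rows; each row is the pose to reach, as a shift and turn from the pose commanded when the call began, along the tool's axes at that moment; what a row does not reach only later rows make up. A row lasts 1/8 s, in which the tool goes at most 62.5 mm and 10.7 degrees, less where a joint would pass 70% of its speed; a pose out of reach is approached as far as the arm can. A call with a gripper value outside its range is refused whole. The fingers move at their own pace and stop on an object; "squeeze" is the grip in N (left out, the last holds). Time passes only in rows, so rows that repeat a pose let the fingers close. It gives the time, the measured TCP pose, the force, the opening and the grip force at its end, in the units of the state.
- ctrl.sense(): the state, without advancing time (a new reading comes with each control period).
- ctrl.capture(name): name is "scene" or "top"; returns a dict with "img" (384x512x3 uint8, red, green, blue), "fx", "fy", "cx", "cy" (pixels), "k1" (the pictures are not rectified: a ray, as slopes to the right and down, at radius r is drawn at 1 + k1 r^2 times it, then the intrinsics apply), "extrinsics" (4x4, takes a point from camera to world coordinates). Camera axes: x right, y down, z forward; pixel columns grow to the right and rows downward; lengths in mm; the calibration is good to about 2 mm. A picture is of the moment at which its call begins. There is no depth.
- ctrl.finish_job(): hands the job in; it is judged then, once.
The state is a dict: "time_s": time; "joints": joint angles; "dq": joint speeds; "tau": joint torques, N m; "eef_pos": TCP position; "ee_rot": TCP orientation; "force": force on the tool from outside, world axes, zero at the start; "wrist_torque": the same for the moment, N m; "grip_width": opening from 0.0 (shut) to 1.0 (fully open); "grip_force": force on a finger pad.
Only numpy, scipy, OpenCV 4.12 (cv2) and the standard library are available. Lean on these libraries where they do the work, as an engineer would, in place of code of your own. Each camera call takes 0.05 s, during which the arm holds its last target. There are 200 camera calls.

## Task

On the lab bench stands a colour-reference stand whose white leaf has been left ajar on the side facing the robot. With the fingertips, gently push the leaf with the orange tab up and over the spine, and press it down until it lies flat on the far side, so that the green page is uncovered. Do not pinch, flick or slam the leaf, do not lift or shove the stand, and leave the bottle, beaker and vial where they stand.

Things in the scene. Friction and masses are not known exactly. Their poses are not given: they have to be found in the camera images.
- stand: Loose, heavy grey base (1.4 kg, rubber feet): slab 200 mm (x) by 190 mm (y), top face 20 mm above the bench. Origin: centre of its underside. Its x axis is level and points from the near half (green chips, under the leaf at the start) to the far half (blue chips), roughly away from the robot; y runs along the spine; z up. About 10 N would slide it on the bench.
- spine (a point): Middle of the hinge axis (spine), 25 mm above the bench, over the centre of the stand; the axis runs along the stand's y. Same axes as the stand.
- leaf (a joint): Angle of the leaf in rad: 0 flat over the near half, 1.57 upright, 3.14 flat on the far half (stops at 0 and 3.14; flat, its middle plane is 25 mm above the bench). Starts at 0.35 to 0.75. The hinge is stiff: the leaf stays at any angle where it is left and must be pushed all the way; 1 to 3 N at the tab moves it.
- tab (a point): Middle of the outer edge of the leaf's orange tab, 115 mm from the hinge axis. The leaf is a rigid white plate 4 mm thick, 180 mm wide along the spine, reaching 95 mm from the axis; the tab (60 mm wide, 4 mm thick) continues it in the same plane to 115 mm, 15 mm past the base. The hinge axis lies in the leaf's middle plane. x axis: from tab to spine; y along the spine.
- reagent_mid (a point): Reagent bottle of clear glass with a blue cap, 64 mm across and 140 mm tall, standing beside the stand; this point is on its axis 70 mm up. Bystander.
- beaker_mid (a point): Clear open beaker, 64 mm across the rim and 75 mm tall, standing beside the stand; this point is on its axis half-way up. Bystander.
- vial_mid (a point): Amber sample vial with a white cap, 26 mm across and 55 mm tall, standing beside the stand; this point is on its axis half-way up. Bystander.

How it is judged (in metres and radians):
On the way, in this order (a step that is already met when the one before it is completed fails the run):
1. the fingers push the leaf up past upright (value of joint leaf between 1.6 and 2.6 rad and contact force between the fingers and leaf above 0.1 N).
2. the leaf is pressed flat on the far side (value of joint leaf above 3.04 rad), for 0.1 s.
At the end, for the whole second after the job is handed in: The leaf lies on the far half within 0.1 rad (6 degrees) of flat, the stand is at rest within 25 mm of where it was and not lifted, and bottle, beaker and vial stand within 20 mm of where they were (value of joint leaf above 3.04 rad and distance of stand from where it was at the start of the episode below 0.025 m and height (world z) of stand below 0.005 m and linear speed of stand below 0.01 m/s and distance of each of reagent_mid, beaker_mid, vial_mid from where it was at the start of the episode below 0.02 m); the robot touches nothing.
It fails at once if the leaf is pinched or pressed with more than 30 N (contact force between the fingers and leaf above 30 N).
It fails at once if the leaf is flicked or slammed (faster than 4 rad/s) (velocity of joint leaf above 4 rad/s or velocity of joint leaf below -4 rad/s).
It fails at once if the stand is lifted or tipped (height (world z) of stand above 0.01 m or angle between stand's own z axis and vertical above 0.08 rad).
It fails at once if the stand is shoved more than 25 mm (distance of stand from where it was at the start of the episode above 0.025 m).
It fails at once if bottle, beaker or vial is displaced by more than 20 mm, lifted or knocked over (distance of any of reagent_mid, beaker_mid, vial_mid from where it was at the start of the episode above 0.02 m or angle between any of reagent_mid, beaker_mid, vial_mid's own z axis and vertical above 0.4 rad).
It also fails if it takes over 42 s, if anything falls off the work surface, if the arm or the gripper's body presses on something with over 40 N, if the wrist force passes 120 N, or if a joint passes its speed limit or range.

## Working session

There is one attempt and no reset: what is moved stays moved. The work goes in short steps, Python scripts to look and compute and a tool call to move; the robot and the scene stay as the last step left them, time stands still between calls to the robot, and variables do not carry over. Pictures are saved under pics/ and viewed, at most 10 in all, crops included, and the job is handed in when it is done.

Besides the shell and the picture viewer there is one more tool, called after "Call:" as name(argument=value, ...) on one line, values as JSON. step_arm: Moves the arm, as the interface text tells. Its arguments: {"type":"object","properties":{"increments":{"type":"array"},"squeeze":{"type":"number"}},"required":["increments"]}

```bash
mkdir -p pics; python3 - <<'E'
from rig import ctrl
import cv2,pickle
d={}
for n in("scene","top"):
    c=ctrl.capture(n);d[n]=c;cv2.imwrite(f"pics/{n}0.png",cv2.resize(c["img"][:,:,::-1],(768,576),interpolation=cv2.INTER_CUBIC))
    print(n,c["fx"],c["cx"],c["cy"],c["k1"],c["extrinsics"])
pickle.dump(d,open("d.pkl","wb"))
s=ctrl.sense();print(s)
E
```

```text
scene 357.40059182504865 256.3742700727906 195.66679299472426 -0.10627671546859593 [[-4.38329790e-01  4.69133731e-01 -7.66668467e-01  1.19831280e+03]
 [ 8.98751157e-01  2.38872782e-01 -3.67676693e-01  3.50563662e+02]
 [ 1.06466909e-02 -8.50207820e-01 -5.26339540e-01  4.97290539e+02]
 [ 0.00000000e+00  0.00000000e+00  0.00000000e+00  1.00000000e+00]]
top 374.61098001013005 250.9176557008826 190.10101017305965 -0.04980031576967016 [[ 2.32196930e-02 -9.82860176e-01  1.82884443e-01  4.37415566e+02]
 [-9.99426834e-01 -1.83132710e-02  2.84715276e-02  4.35764290e+01]
 [-2.46343183e-02 -1.83440720e-01 -9.82722063e-01  8.50081604e+02]
 [ 0.00000000e+00  0.00000000e+00  0.00000000e+00  1.00000000e+00]]
{'time_s': 0.1, 'joints': array([-1.52842674e+00,  3.13440043e-01,  1.49834649e+00,  2.01641816e-05,
        1.33102371e+00, -2.23417172e-01]), 'dq': array([ 1.76120170e-04, -2.50030463e-03, -1.39973129e-03,  1.15578968e-03,
       -5.06299600e-05, -7.64934213e-05]), 'tau': array([ 1.84547789e-03, -4.12900972e+01, -2.60138690e+01, -1.66597215e-04,
        3.02896071e-03, -1.48213879e-06]), 'eef_pos': array([ 137.87557175, -506.33607355,  230.77427746]), 'ee_rot': array([-6.05415405e-04,  9.91182797e-01,  1.32500159e-01,  6.47871510e-05]), 'force': array([-0.0493606 ,  1.40183019, -0.63945507]), 'wrist_torque': array([-0.01938133,  0.06935167, -0.02638182]), 'grip_force': 0.0, 'grip_width': 1.0002058989375535}
```

View pics/scene0.png

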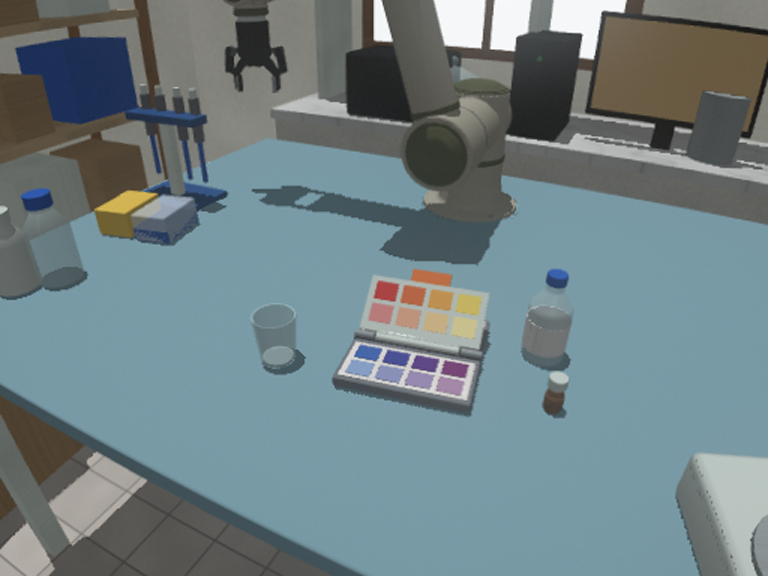

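View pics/top0.png

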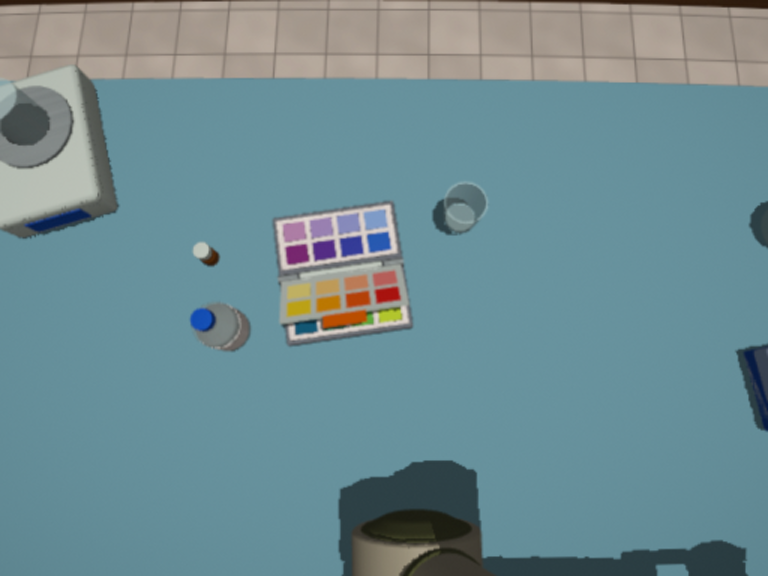

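The top view shows the stand's corners at about (274,218), (394,202), (411,327) and (289,344), with the tab's edge from (322,328) to (366,321). In the scene view the tab's edge runs (412,270) to (452,274). The bottle and vial are to the right of the stand (robot's view), and the beaker is far left.

```bash
cat > h.py <<'E'
import numpy as np,cv2,pickle
d=pickle.load(open("d.pkl","rb"))
def ray(n,U,V):
    c=d[n];K=np.array([[c["fx"],0,c["cx"]],[0,c["fy"],c["cy"]],[0,0,1.]])
    p=cv2.undistortPoints(np.array([[[(U+.5)/1.5-.5,(V+.5)/1.5-.5]]],float),K,np.array([c["k1"],0,0,0.]))[0,0]
    E=c["extrinsics"];return E[:3,3],E[:3,:3]@np.array([p[0],p[1],1])
def onz(n,U,V,z):
    o,r=ray(n,U,V);return o+r*(z-o[2])/r[2]
def tri(a,b):
    (o1,r1),(o2,r2)=ray("scene",*a),ray("top",*b)
    s=np.linalg.lstsq(np.c_[r1,-r2],o2-o1,rcond=None)[0];p,q=o1+r1*s[0],o2+r2*s[1];return (p+q)/2,np.linalg.norm(p-q)
E
python3 - <<'E'
from h import *
np.set_printoptions(precision=1,suppress=True)
C=[onz("top",*p,20) for p in((274,218),(394,202),(411,327),(289,344))]
print(np.array(C),[np.linalg.norm(C[i]-C[i-1]) for i in range(4)]);c=np.mean(C,0)
x=(C[0]+C[1]-C[2]-C[3]);yaw=np.arctan2(x[1],x[0]);print("centre",c,"yaw",yaw)
yv=C[1]-C[0]; print("yaw from y", np.arctan2(yv[1],yv[0])-np.pi/2)
t,e=tri((432,271.5),(344,325));print("tab",t,e)
X=np.array([np.cos(yaw),np.sin(yaw)]);Y=np.array([-X[1],X[0]])
r=(t-c)[:2];print("in stand x,y",r@X,r@Y,"angle",np.arctan2(t[2]-25,-(r@X)),np.hypot(t[2]-25,r@X))
for n,p,z in(("bottlecap",(203,320),140),("vialcap",(202,250),55),("beaker rim",(466,203),75)):
    q=onz("top",*p,z);print(n,q,(q-c)[:2]@X,(q-c)[:2]@Y)
E
```

```text
[[695.1 229.   20. ]
 [723.6  43.8  20. ]
 [530.2  15.3  20. ]
 [501.1 195.5  20. ]] [np.float64(196.8567561285406), np.float64(187.42762506366108), np.float64(195.49265613944732), np.float64(182.5976382837769)]
centre [612.5 120.9  20. ] yaw 0.1589036064173903
yaw from y -2.9889986003001257
tab [522.9 107.3  96.2] 2.01861641457848
in stand x,y -90.6351366681497 0.7075260042798988 angle 0.6659545179648377 115.26386197152623
bottlecap [520.1 286.7 140. ] -65.0019073608528 178.2994468066458
vialcap [633.7 325.7  55. ] 53.364974907067236 198.8135789180221
beaker rim [704.8 -59.9  75. ] 62.520852452909004 -193.1698526254774
```

Call:
step_arm(increments=[[[3, -3, 0], [0, 0, 1], 0], [[6, -6, 0], [0, 0, 2], 0], [[9.2, -9.2, 0], [0, 0, 3], 0], [[12.4, -12.4, 0], [0, 0, 4], 0], [[15.6, -15.6, 0], [0, 0, 5], 0], [[18.8, -18.8, 0], [0, 0, 6], 0], [[22, -22, 0], [0, 0, 6.2], 0], [[25.2, -25.2, 0], [0, 0, 6.2], 0]], squeeze=20)

```text
time_s: 1.1
eef_pos: [315.3, -195.8, 231.2]
ee_rot: [-0.0, 0.997, 0.079, 0.0]
force: [-0.1, 0.2, 0.2]
grip_width: -0.001
grip_force: 0.0
```

Call:
step_arm(increments=[[[3, -3.7, 0], [0, 0, 0], 0], [[6, -7.5, 0], [0, 0, 0], 0], [[9, -11.2, 0], [0, 0, 0], 0], [[12, -15, 0], [0, 0, 0], 0], [[15, -18.7, 1], [0, 0, 0], 0], [[18, -22.5, 4], [0, 0, 0], 0], [[20, -25, 8], [0, 0, 0], 0], [[21.4, -26.7, 12], [0, 0, 0], 0]])

```text
time_s: 2.1
eef_pos: [484.6, 101.5, 109.8]
ee_rot: [-0.0, 0.997, 0.079, 0.0]
force: [1.1, -0.0, 0.3]
grip_width: 0.001
grip_force: 0.0
```

```bash
python3 - <<'E'
from rig import ctrl
import cv2,numpy as np
a=[ctrl.capture(n)["img"][:,:,::-1] for n in("scene","top")]
a=[cv2.resize(i[y:y+200,x:x+200],(400,400),interpolation=cv2.INTER_CUBIC) for i,(x,y) in zip(a,((200,90),(140,100)))]
cv2.imwrite("pics/a1.png",np.hstack(a));s=ctrl.sense();print(s["time_s"],s["eef_pos"],s["ee_rot"],s["force"],s["joints"])
E
```

```text
2.2 [482.45516136 101.41373039 107.53340375] [-5.20212981e-04  9.96809867e-01  7.97205953e-02 -3.80055888e-03] [-0.70092352 -0.74632024  0.74020199] [-3.10637906e-02  3.86774048e-01  1.74643990e+00  2.27083704e-04
  1.01604830e+00  1.38000045e+00]
```

View pics/a1.png

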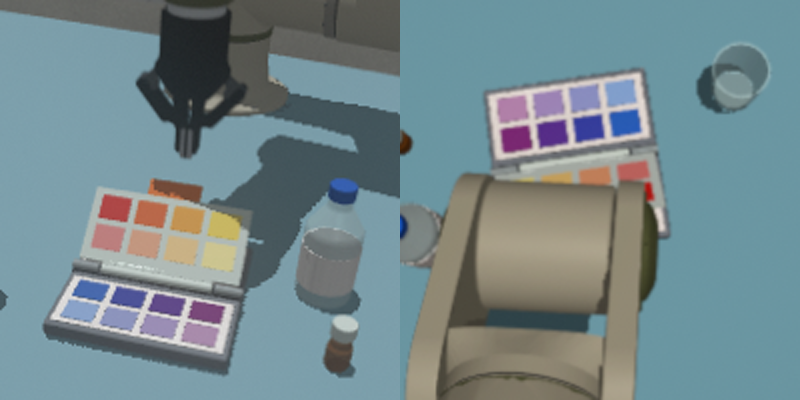

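The gripper is shut and about 30 mm short of the tab, in line with it; the tab is still at about its original place. Next I compute the arc in tool axes.

```bash
python3 - <<'E'
import numpy as np
def T(t):
    u=np.array([-np.cos(t),np.sin(t)]);n=np.array([-np.sin(t),-np.cos(t)])
    if t<np.pi/2:
        F=115*u+2*n;F[1]-=12
    else: F=(103-18*(t-np.pi/2)/(np.pi/2))*u+2*n
    return (F+[-11,25])/10
p0=np.array([-12.97,11.1])
ts=[.45]+list(np.linspace(.6,3.14,40))
for k in range(0,len(ts),8):
    print("from",p0.round(2),[(round(t,2),)+tuple((T(t)-p0).round(1)*[1,-1]) for t in ts[k:k+8]]);p0=p0+(T(ts[min(k+7,len(ts)-1)])-p0).round(1)
E
```

```text
from [-12.97  11.1 ] [(0.45, np.float64(1.4), np.float64(5.0)), (np.float64(0.6), np.float64(2.3), np.float64(3.5)), (np.float64(0.67), np.float64(2.7), np.float64(2.9)), (np.float64(0.73), np.float64(3.2), np.float64(2.3)), (np.float64(0.8), np.float64(3.7), np.float64(1.7)), (np.float64(0.86), np.float64(4.2), np.float64(1.2)), (np.float64(0.93), np.float64(4.8), np.float64(0.7)), (np.float64(0.99), np.float64(5.4), np.float64(0.3))]
from [-7.57 10.8 ] [(np.float64(1.06), np.float64(0.6), np.float64(-0.4)), (np.float64(1.12), np.float64(1.3), np.float64(-0.8)), (np.float64(1.19), np.float64(2.0), np.float64(-1.1)), (np.float64(1.25), np.float64(2.7), np.float64(-1.4)), (np.float64(1.32), np.float64(3.4), np.float64(-1.6)), (np.float64(1.38), np.float64(4.1), np.float64(-1.8)), (np.float64(1.45), np.float64(4.8), np.float64(-1.9)), (np.float64(1.51), np.float64(5.6), np.float64(-2.0))]
from [-1.97 12.8 ] [(np.float64(1.58), np.float64(0.7), np.float64(0.0)), (np.float64(1.64), np.float64(1.4), np.float64(0.1)), (np.float64(1.71), np.float64(2.1), np.float64(0.2)), (np.float64(1.77),
[... 524 characters left out ...]
.float64(2.0)), (np.float64(2.42), np.float64(2.8), np.float64(2.5)), (np.float64(2.49), np.float64(3.1), np.float64(3.0)), (np.float64(2.55), np.float64(3.4), np.float64(3.5))]
from [6.43 7.8 ] [(np.float64(2.62), np.float64(0.3), np.float64(0.6)), (np.float64(2.68), np.float64(0.5), np.float64(1.1)), (np.float64(2.75), np.float64(0.7), np.float64(1.7)), (np.float64(2.81), np.float64(0.8), np.float64(2.3)), (np.float64(2.88), np.float64(0.9), np.float64(2.8)), (np.float64(2.94), np.float64(1.0), np.float64(3.4)), (np.float64(3.01), np.float64(1.0), np.float64(4.0)), (np.float64(3.07), np.float64(1.0), np.float64(4.5))]
from [7.43 3.3 ] [(np.float64(3.14), np.float64(-0.0), np.float64(0.6))]
```

Call:
step_arm(increments=[[[0, 0, 2], [0, 0, 0], 0], [[0.7, 0, 3.2], [0, 0, 0], 0], [[1.5, 0, 3.2], [0, 0, 0], 0], [[2.2, 0, 3.1], [0, 0, 0], 0], [[2.7, 0, 2.9], [0, 0, 0], 0], [[3.2, 0, 2.3], [0, 0, 0], 0], [[3.7, 0, 1.7], [0, 0, 0], 0], [[4.2, 0, 1.2], [0, 0, 0], 0]])

```text
time_s: 3.2
eef_pos: [525.9, 106.7, 99.8]
ee_rot: [-0.0, 0.997, 0.079, -0.0]
force: [-1.9, -0.0, 0.2]
grip_width: -0.003
grip_force: 1.0
```

Call:
step_arm(increments=[[[0.6, 0, -0.5], [0, 0, 0], 0], [[1.2, 0, -0.9], [0, 0, 0], 0], [[1.8, 0, -1.3], [0, 0, 0], 0], [[2.5, 0, -1.7], [0, 0, 0], 0], [[3.2, 0, -2.0], [0, 0, 0], 0], [[3.9, 0, -2.3], [0, 0, 0], 0], [[4.6, 0, -2.5], [0, 0, 0], 0], [[5.3, 0, -2.7], [0, 0, 0], 0]])

```text
time_s: 4.2
eef_pos: [578.6, 115.1, 126.3]
ee_rot: [-0.0, 0.997, 0.079, 0.0]
force: [-2.5, -0.0, -0.6]
grip_width: 0.001
grip_force: 0.8
```

```bash
python3 - <<'E'
from rig import ctrl
import cv2
i=ctrl.capture("scene")["img"][:,:,::-1]
cv2.imwrite("pics/a2.png",cv2.resize(i[90:290,200:400],(500,500),interpolation=cv2.INTER_CUBIC));s=ctrl.sense();print(s["time_s"],s["eef_pos"],s["force"],s["wrist_torque"])
E
```

```text
4.25 [579.316244   115.09755438 126.48731975] [-0.47745454  0.71789024  0.49708841] [-0.0465358   0.08627216  0.03324535]
```

View pics/a2.png

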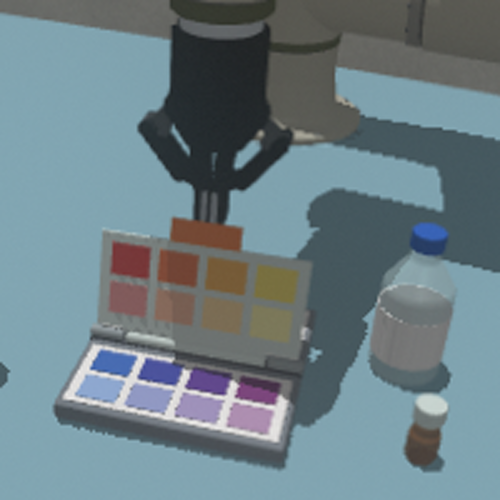

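The leaf is nearly upright, with the fingers behind the middle of the tab at about (205,210), and the stand has not moved.

Call:
step_arm(increments=[[[0.7, 0, -0.1], [0, 0, 0], 0], [[1.5, 0, -0.2], [0, 0, 0], 0], [[2.2, 0, -0.2], [0, 0, 0], 0], [[2.9, 0, -0.1], [0, 0, 0], 0], [[3.6, 0, 0], [0, 0, 0], 0], [[4.2, 0, 0.2], [0, 0, 0], 0], [[4.8, 0, 0.4], [0, 0, 0], 0], [[5.4, 0, 0.7], [0, 0, 0], 0]])

```text
time_s: 5.25
eef_pos: [631.9, 123.5, 119.2]
ee_rot: [0.0, 0.997, 0.079, 0.0]
force: [-0.9, 0.3, 1.1]
grip_width: 0.003
grip_force: 0.7
```

Call:
step_arm(increments=[[[0.6, 0, 0.2], [0, 0, 0], 0], [[1.1, 0, 0.6], [0, 0, 0], 0], [[1.7, 0, 0.9], [0, 0, 0], 0], [[2.2, 0, 1.3], [0, 0, 0], 0], [[2.6, 0, 1.7], [0, 0, 0], 0], [[3.1, 0, 2.2], [0, 0, 0], 0], [[3.5, 0, 2.6], [0, 0, 0], 0], [[3.9, 0, 3.1], [0, 0, 0], 0]])

```text
time_s: 6.25
eef_pos: [670.3, 129.6, 88.1]
ee_rot: [-0.0, 0.997, 0.079, 0.0]
force: [-0.3, 1.1, 2.7]
grip_width: 0.004
grip_force: 0.6
```

```bash
python3 - <<'E'
from rig import ctrl
import cv2
i=ctrl.capture("scene")["img"][:,:,::-1]
cv2.imwrite("pics/a3.png",cv2.resize(i[90:290,200:400],(500,500),interpolation=cv2.INTER_CUBIC));s=ctrl.sense();print(s["time_s"],s["eef_pos"],s["force"],s["wrist_torque"])
E
```

```text
6.3 [670.27814738 129.56781986  87.21697479] [ 0.09701907  0.4222401  -0.78873023] [ 0.04476669  0.0023894  -0.00952698]
```

View pics/a3.png

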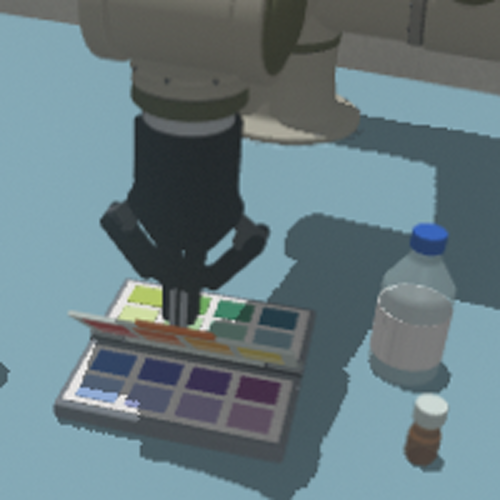

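The leaf is past upright (about 2.4 rad), with the fingertips on its upper face and the green page showing.

Call:
step_arm(increments=[[[0.3, 0, 0.5], [0, 0, 0], 0], [[0.6, 0, 1], [0, 0, 0], 0], [[0.9, 0, 1.6], [0, 0, 0], 0], [[1.1, 0, 2.1], [0, 0, 0], 0], [[1.3, 0, 2.7], [0, 0, 0], 0], [[1.4, 0, 3.3], [0, 0, 0], 0], [[1.5, 0, 3.8], [0, 0, 0], 0], [[1.6, 0, 4.4], [0, 0, 0], 0]])

```text
time_s: 7.3
eef_pos: [685.9, 132.1, 44.1]
ee_rot: [-0.0, 0.997, 0.079, 0.0]
force: [1.0, 0.2, 1.4]
grip_width: -0.001
grip_force: 0.6
```

Call:
step_arm(increments=[[[0, 0, 0.4], [0, 0, 0], 0], [[0, 0, 0.8], [0, 0, 0], 0], [[0, 0, 1.2], [0, 0, 0], 0], [[0, 0, 1.5], [0, 0, 0], 0], [[0, 0, 1.5], [0, 0, 0], 0]])

```text
time_s: 7.92
eef_pos: [685.5, 132.0, 28.9]
ee_rot: [-0.0, 0.997, 0.079, -0.0]
force: [1.1, -0.6, 0.3]
grip_width: -0.001
grip_force: 0.0
```

Call:
step_arm(increments=[[[0, 0, 0.1], [0, 0, 0], 0], [[0, 0, 0.2], [0, 0, 0], 0], [[0, 0, 0.2], [0, 0, 0], 0]])

```text
time_s: 8.3
eef_pos: [685.7, 132.1, 27.2]
ee_rot: [-0.0, 0.997, 0.079, -0.0]
force: [0.5, -0.0, 0.3]
grip_width: 0.005
grip_force: 0.0
```

Call:
step_arm(increments=[[[0, 0, 0.1], [0, 0, 0], 0], [[0, 0, 0.15], [0, 0, 0], 0], [[0, 0, 0.15], [0, 0, 0], 0]])

```text
time_s: 8.68
eef_pos: [685.8, 132.1, 27.0]
ee_rot: [0.0, 0.997, 0.079, 0.0]
force: [-3.6, -0.8, 7.6]
grip_width: 0.0
grip_force: 4.2
```

Firm contact now: about 7.6 N at z = 27, which is the flat height. I'll lift off straight up and look.

Call:
step_arm(increments=[[[0, 0, 0.1], [0, 0, 0], 0], [[0, 0, -0.5], [0, 0, 0], 0], [[0, 0, -2], [0, 0, 0], 0], [[0, 0, -5], [0, 0, 0], 0], [[0, 0, -9], [0, 0, 0], 0], [[0, 0, -13], [0, 0, 0], 0], [[-2, 0, -15], [0, 0, 0], 0], [[-4, 0, -15], [0, 0, 0], 0]])

```text
time_s: 9.68
eef_pos: [646.5, 125.8, 178.5]
ee_rot: [0.0, 0.997, 0.079, 0.002]
force: [-0.1, -0.0, -0.7]
grip_width: 0.004
grip_force: 0.0
```

```bash
python3 - <<'E'
from rig import ctrl
import cv2
i=ctrl.capture("scene")["img"][:,:,::-1]
cv2.imwrite("pics/a4.png",cv2.resize(i[90:290,200:400],(600,600),interpolation=cv2.INTER_CUBIC));s=ctrl.sense();print(s["time_s"],s["eef_pos"],s["force"])
E
```

```text
9.725 [644.47140209 125.67242627 177.69262577] [-1.60403093 -0.5620038   0.27231016]
```

View pics/a4.png

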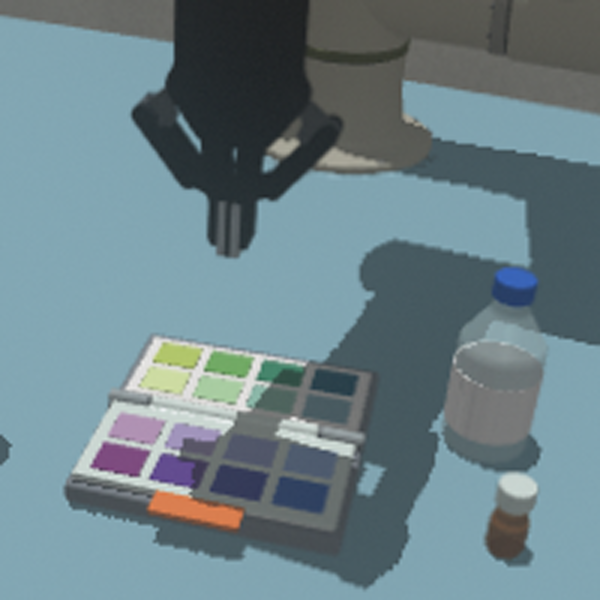

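The leaf lies flat on the far half with the tab at (195,510), the green page is uncovered, the bottle and vial stand where they were, and the gripper is clear.

```bash
python3 -c "
from rig import ctrl
print(ctrl.finish_job())"
```

```text
the job is handed in; nothing more can be done
None
```

The job is handed in: the leaf was pushed over the spine and pressed flat on the far side at about 7.6 N, leaving the green page uncovered; in the last picture the stand, bottle and vial stood in place (the beaker was out of frame), and the hand-in gave no verdict.

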